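Make up a fitting kit in the workshop tray

ROBOT

A 6-joint arm with a two-finger parallel gripper is mounted at the origin on the work surface. World frame = base frame: x ahead of the robot, y to its left, z up, the work surface at z = 0. Lengths are in m, angles in rad, forces in N, time in s.
With the tool pointing down it reaches from about 0.375 to 0.9 m from the base axis. Payload 3.1 kg.
Tool frame: the origin (TCP) lies at the very end of the fingers, on their centre line; the grasp point (between the pads) lies 19 mm behind it; x points along the fingers, z is the direction in which the jaws open and shut, and the axes are right-handed (so a half turn about x gives the same grasp; the last joint's range is limited). The gripper opens to 85 mm and grips with 20 to 120 N. Pads are 22 mm wide; open, the fingers measure 114 mm over their backs; the gripper's body (76 mm by 85 mm) begins 54 mm behind the grasp point. The pads swing forward as they close: fully open they stand 13 mm farther back than shut.
Start: joints at [-1.466, 0.527, 1.433, -0, 1.181, -0.178], TCP at [0.174, -0.6, 0.231] pointing down, gripper open.
Joint ranges: [-3.08, 3.08], [-0.75, 2.2], [0.22, 2.44], [-1.43, 4.57], [0, 2.65], [-2.85, 2.85]. Speed limits (rad/s): [2.79, 2.79, 3.14, 3.14, 3.14, 3.14].

INTERFACE

Orientations are given as a 3x3 rotation matrix whose columns are the frame's x, y, z axes.
In Python, from bench import ctrl, capture, calibration, models gives the robot as it stands. The module is installed in compiled form; this text tells all that it offers.
- The arm moves only by the tool arm_command, never from a script. Its argument "rows" is a list that holds one entry, the list of rows, each a list of 7 numbers: the turn, a rotation vector about the world's x, y, z scaled (see below), then the shift along the world's x, y, z scaled (see below), then the finger opening in mm, from 0 to 85.4. In form: [[[ax, ay, az, tx, ty, tz, hand], ...]]. A call has 1 to 5 rows; each row shifts and turns the commanded pose from where the row before left it; what a row does not reach is not made up. The controller multiplies each number of a shift by 0.04 m and each number of a turn by 0.08 rad. A row lasts 1/12 s, in which the tool goes at most 41.7 mm and 7.16 degrees, less where a joint would pass 70% of its speed; a pose out of reach is approached as far as the arm can. A call with a number of a shift or a turn outside -1 to 1 is refused whole. A call with a gripper value outside its range is refused whole. The fingers move at their own pace and stop on an object; "grip_force" is the grip in N (left out, the last holds). Time passes only in rows, so rows that do not move let the fingers close. It gives the time, the measured TCP pose, the force and the opening at its end, in the units of the state.
- ctrl.sense(): the state, without advancing time (a new reading comes with each control period).
- capture(name): name is "scene" or "top" or "wrist"; returns the picture (384x512x3 uint8, blue, green, red); there is no depth.
- calibration(name): a dict with "camera_matrix" (3x3 intrinsics, pixels), "xyz" and "attitude" of the camera in the world. Camera axes: x right, y up, looking along -z (the intrinsics and any distortion apply to the point x, -y, -z); pixel columns grow to the right and rows downward; lengths in m; the calibration is good to about 2 mm. A picture is of the moment at which its call begins: read the wrist's pose just before it. calibration takes no time and is no camera call; for the wrist camera it gives the pose at the moment of the call.
- ctrl.finish_job(): hands the job in, once; it reports no verdict.
Trained networks look in the newest picture that a camera, given by its name, has taken for a name from the list of things; names that differ only in an ending like _2 or _b are one class to them, and where a whole thing is asked for, a point or a joint stands for the part that bears it (a point fixed in the world has none). Each returns a list of dicts, best first, with "score" (0 to 1); they miss things now and then, are a little off and sometimes report something else, mostly with a low value. They report only what shows in the picture. A call takes as long as a camera call. They do not tell look-alikes from the thing itself.
- models.spot_in(camera, label): "uv" ([column, row] in pixels, amid what is visible of it).
- models.mark_of(camera, label): "uv" ([column, row] in pixels: a listed point, or the origin of a listed thing).
The state is a dict: "clock": time; "joints": joint angles; "qd": joint speeds; "tau": joint torques, N m; "tcp_pos": TCP position; "eef_rot": TCP orientation; "wrist_force": force on the tool from outside, world axes, zero at the start; "ft_torque": the same for the moment, N m; "opening": finger opening in m.
Only numpy, scipy, OpenCV 4.12 (cv2) and the standard library are available. Lean on these libraries where they do the work, as an engineer would, in place of code of your own. Each camera call takes 0.05 s, during which the arm holds its last target. There are 200 camera calls.

TASK

Make up one fitting kit in the wooden tray: put the toothed sprocket in the round dish, the six-sided nut in the square dish and the pin with the eye in the long dish, each lying flat on the dish's floor, inside the rim and the same way up as it lies now. Leave the look-alikes (the wheel without teeth, the four-sided nut and the pin with the T-shaped head) where they lie on the bench.

Things in the scene. Friction and masses are not known exactly. Their poses are not given: they have to be found in the camera images.
- sprocket: Small toothed sprocket lying flat, hub up: toothed plate 60 mm across the 12 tooth tips, 46 mm across the roots, 8 mm thick, with a round hub 26 mm in diameter rising from it to 24 mm height. Origin at the centre of its underside, z up through the hub. Bare dark steel, about 0.2 kg, loose; lift it by the hub.
- plain_wheel: Look-alike that stays: a wheel of the same size and hub as the sprocket but with a smooth round edge, no teeth (60 mm across, plate 8 mm, hub 26 mm in diameter up to 24 mm). Origin at the centre of its underside. Dark steel, loose.
- hex_nut: Six-sided nut lying flat, 46 mm across flats, 53 mm across corners, 22 mm high, with a 30 mm hole. Origin at the centre of its underside, z up; the y axis is perpendicular to a pair of flats (so are the directions 60 degrees either way from it). Dark steel, about 0.18 kg, loose.
- square_nut: Look-alike that stays: a four-sided nut, 46 x 46 mm, 22 mm high, with a round hole 30 mm wide. Origin at the centre of its underside. Dark steel, loose.
- eye_pin: Pin with an eye, lying flat, 114 mm long over all: a round shank 16 mm in diameter along x, ending at x = +57 mm, and at the other end a flat ring (eye) 40 mm across, 16 mm thick, with a 22 mm hole, its centre at x = -37 mm. Origin at mid-length on the underside, z up; the shank can be gripped across y at the origin (centre of mass within 10 mm of it). Dark steel, about 0.21 kg, loose.
- tee_pin: Look-alike that stays: a pin of the same length (114 mm) and shank (16 mm) as the eye pin, but with a solid cross-bar head, 16 x 40 x 16 mm, at its -x end instead of an eye. Origin at mid-length on the underside. Dark steel, loose.
- round_dish: Round metal dish, 84 mm outside, 78 mm inside. Fixed in the tray, in any of its three places. Origin at the centre of its underside, 8 mm above the bench; axes parallel to the tray's; floor 3 mm thick (inner floor 11 mm above the bench), wall 3 mm, rim 10 mm above its underside.
- square_dish: Square metal dish, 76 x 76 mm outside, 70 x 70 mm inside. Fixed in the tray, in any of its three places. Origin at the centre of its underside, 8 mm above the bench; axes parallel to the tray's; floor 3 mm thick (inner floor 11 mm above the bench), wall 3 mm, rim 10 mm above its underside.
- long_dish: Long metal dish, 140 mm along its x by 72 mm along its y outside, 134 x 66 mm inside; the eye pin goes in lengthwise, either way round. Fixed in the tray, in any of its three places. Origin at the centre of its underside, 8 mm above the bench; axes parallel to the tray's; floor 3 mm thick (inner floor 11 mm above the bench), wall 3 mm, rim 10 mm above its underside.
- tray: Wooden tray that holds the three dishes in a row, fixed to the bench, 166 mm along x by 280 mm along y; base 8 mm thick, rim 8 mm thick and 22 mm above the bench. The dish centres lie on its y axis at -87, 0 and +87 mm. Origin at the centre of its underside, z up.
Not all that is in view belongs to the job. What is shaped like the sprocket but blue, pink or white is not meant.

How it is judged:
By the outcome, as a careful person would: the job done as asked, in the order asked, and still so for the second after the job is handed in, with the robot touching nothing.
It also fails if it takes over 88 s, if anything falls off the work surface, if the arm or the gripper's body presses on something with over 40 N, if the wrist force passes 120 N, or if a joint passes its speed limit or range.

## Working session

There is one attempt and no reset: what is moved stays moved. The work goes in short steps, Python scripts to look and compute and a tool call to move; the robot and the scene stay as the last step left them, time stands still between calls to the robot, and variables do not carry over. Pictures are saved under pics/ and viewed, about 12 in all and at most 16, crops included, and the job is handed in when it is done.

Besides the shell and the picture viewer there is one more tool, called as a command line: name --argument value ..., lists and objects as JSON in quotes. arm_command: Moves the arm, as the interface text tells. Shifts and turns lie within -1 to 1; 1 stands for 0.04 m of shift or 0.08 rad of turn. Its arguments: {"type":"object","properties":{"rows":{"type":"array","items":{"type":"array","items":{"type":"array","items":{"type":"number"}}}},"grip_force":{"type":"number"}},"required":["rows"]}

```bash
mkdir -p pics
cat > h.py <<'E'
import numpy as np, cv2
from bench import ctrl, capture, calibration, models
def ray(c,uv):
    K=np.array(c["camera_matrix"]);R=np.array(c["attitude"]);p=np.array(c["xyz"])
    if R.shape!=(3,3): print("att",R)
    d=np.linalg.inv(K)@np.array([uv[0],uv[1],1.]); d=R@np.array([d[0],-d[1],-d[2]]); return p,d
def at(c,uv,z):
    p,d=ray(c,uv); return (p+d*(z-p[2])/d[2])[:2]
def proj(c,P):
    K=np.array(c["camera_matrix"]);R=np.array(c["attitude"]);p=np.array(c["xyz"])
    q=R.T@(np.array(P)-p); q=K@np.array([q[0],-q[1],-q[2]]); return q[:2]/q[2]
E
python3 - <<'E'
from h import *
s=ctrl.sense(); print(s)
for n in("top","scene"):
    im=capture(n); cv2.imwrite(f"pics/{n}0.png",cv2.resize(im,(800,600),interpolation=cv2.INTER_CUBIC)); cv2.imwrite(f"{n}0raw.png",im); c=calibration(n); print(n,c)
    if n=="top":
        for l in["sprocket","hex_nut","eye_pin","round_dish","square_dish","long_dish","tray"]:
            for d in models.mark_of(n,l)[:4]: print(l,np.round(d["uv"],1),round(d["score"],2),np.round(at(c,d["uv"],0.0),4))
E
```

```text
{'clock': 0.0, 'joints': array([-1.46649477e+00,  5.28474058e-01,  1.43392888e+00,  4.59940366e-06,
        1.18139823e+00, -1.78467130e-01]), 'qd': array([ 0.0006692 , -0.00071381,  0.00140607,  0.00106409, -0.00016113,
       -0.00135757]), 'tau': array([-1.81052306e-03, -4.42357779e+01, -1.78023702e+01, -2.29249581e-04,
        8.24261428e-03,  1.01091572e-05]), 'tcp_pos': array([ 0.17435666, -0.59942686,  0.23032032]), 'eef_rot': array([[-2.25701776e-04,  9.60287147e-01,  2.79013520e-01],
       [ 2.19695220e-03,  2.79013330e-01, -9.60284716e-01],
       [-9.99997561e-01,  3.96241401e-04, -2.17267876e-03]]), 'wrist_force': array([-0.83584084, -0.85856432,  0.19267497]), 'ft_torque': array([-0.01416815, -0.01233456,  0.00690003]), 'opening': 0.08537473801388197}
top {'camera_matrix': array([[389.58691654,   0.        , 252.66362367],
       [  0.        , 389.58691654, 194.46859611],
       [  0.        ,   0.        ,   1.        ]]), 'xyz': array([0.40901772, 0.02578071, 0.8970456 ]), 'attitude': array([[-0.02146929,  0.99642061, -0.0817621 ],
       [-0.99966923, -0.02023697,  
[... 255 characters left out ...]
9.4 202.3] 0.86 [ 0.4599 -0.212 ]
eye_pin [404.6 133.7] 0.75 [ 0.6188 -0.3492]
eye_pin [292.8 209.9] 0.54 [ 0.445  -0.0803]
round_dish [129.6 158.4] 0.67 [0.5723 0.2949]
square_dish [169.5 165.6] 0.96 [0.5537 0.2028]
long_dish [208.2 172.8] 0.83 [0.5351 0.1134]
long_dish [348.9 202.3] 0.72 [ 0.4599 -0.2109]
scene {'camera_matrix': array([[471.7387543 ,   0.        , 256.19511295],
       [  0.        , 471.7387543 , 183.0774701 ],
       [  0.        ,   0.        ,   1.        ]]), 'xyz': array([ 1.1610152 , -0.58955068,  0.61928532]), 'attitude': array([[ 0.65527627, -0.4073748 ,  0.63612796],
       [ 0.75538227,  0.349745  , -0.55414444],
       [ 0.00326191,  0.84363748,  0.53690331]])}
```

View pics/top0.png

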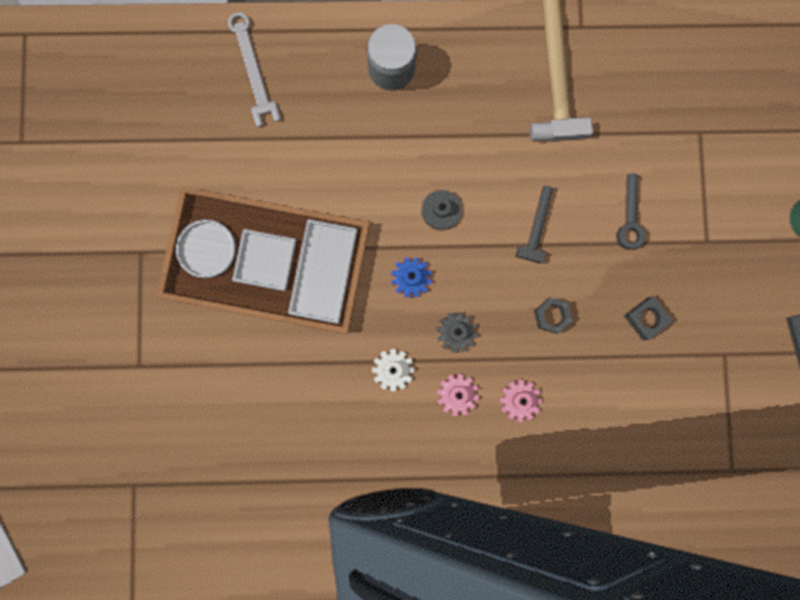

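Run:
```python
import cv2
im=cv2.imread("top0raw.png"); cv2.imwrite("pics/top0crop.png",cv2.resize(im[110:280,230:430],None,fx=4,fy=3.5,interpolation=cv2.INTER_CUBIC) if 0 else cv2.resize(im[120:270,230:430],(800,600),interpolation=cv2.INTER_CUBIC))
```

```text
(no output)
```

View pics/top0crop.png

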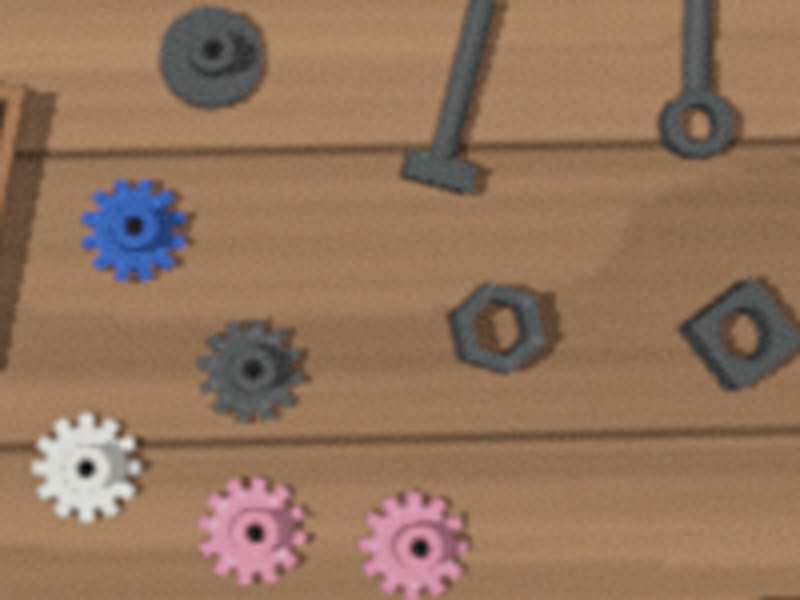

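Top view (800x600 picture): the dark toothed wheel at (458,332), with the dark plain wheel at (441,209) and the blue, white and pink gears as distractors. The six-sided nut is at (555,316) and the square nut at (650,317). The eye pin is at (632,212) and the T pin at (537,222). The dishes from left to right are round (205,249), square (265,260) and long (322,270). The crop confirms 12 teeth in dark steel, the six-sided nut and the ring eye.

Run:
```python
from h import *
c=calibration("top"); im=cv2.imread("top0raw.png")
b=im.astype(int); g=((b.max(2)-b.min(2))<28)&(b.max(2)<110); g[300:]=0
n,l,st,ce=cv2.connectedComponentsWithStats(g.astype(np.uint8))
for i in range(1,n):
    if st[i,4]>120: print(st[i],ce[i].round(1),at(c,ce[i],0.008).round(4))
capture("top")
P={}
for k in["round_dish","square_dish","long_dish"]:
    P[k]=at(c,models.mark_of("top",k)[0]["uv"],0.008); print(k,P[k])
v=P["round_dish"]-P["long_dish"]; print(np.linalg.norm(v),np.degrees(np.arctan2(v[1],v[0])))
# tray by wood rim corners
for k in["sprocket","hex_nut","eye_pin"]:
    print(k,[(np.round(d["uv"],1).tolist(),at(c,d["uv"],0).round(4).tolist(),round(d["score"],2)) for d in models.mark_of("top",k)])
```

```text
[236  29  31  29 374] [251.8  48. ] [0.8292 0.0062]
[395 111  18  49 417] [403.9 138.4] [ 0.6059 -0.3436]
[330 119  24  49 398] [343.3 147.1] [ 0.5879 -0.2011]
[270 122  26  25 504] [282.4 134. ] [ 0.6215 -0.0605]
[342 191  25  22 298] [354.2 201.6] [ 0.4609 -0.221 ]
[400 190  31  28 428] [415.  203.5] [ 0.4536 -0.3612]
[280 200  26  25 441] [292.2 212.1] [ 0.4397 -0.0779]
[504 202   8  31 142] [508.7 212.9] [ 0.4274 -0.5768]
round_dish [0.56251105 0.28287265]
square_dish [0.55323244 0.19822096]
long_dish [0.52524659 0.11666226]
0.17033652932815888 77.36322027551883
sprocket [([291.5, 211.4], [0.4416, -0.0772], 0.9), ([261.3, 180.0], [0.5159, -0.0092], 0.79), ([293.1, 252.2], [0.3483, -0.0781], 0.72), ([253.3, 236.2], [0.3867, 0.0121], 0.65), ([330.3, 255.4], [0.3392, -0.1631], 0.56)]
hex_nut [([352.0, 201.4], [0.4618, -0.2182], 0.68)]
eye_pin [([401.6, 136.6], [0.612, -0.3417], 0.66)]
```

arm_command --rows '[[[0, 0, 0, 0.445, 0.87, 0, 85], [0, 0, 0, 0.445, 0.87, 0, 85], [0, 0, 0, 0.445, 0.87, 0, 85], [0, 0, 0, 0.445, 0.87, 0, 85], [0, 0, 0, 0.445, 0.87, 0, 60]]]'

```text
clock: 1.22
tcp_pos: [0.2639, -0.4246, 0.2314]
eef_rot: [[0.0, 0.96, 0.278], [-0.0, 0.278, -0.96], [-1.0, 0.0, 0.0]]
wrist_force: [0.1, 0.5, 0.5]
opening: 0.0753
```

arm_command --rows '[[[0, 0, 0, 0.445, 0.87, 0, 60], [0, 0, 0, 0.445, 0.87, 0, 60], [0, 0, 0, 0.445, 0.87, 0, 60], [0, 0, 0, 0.445, 0.87, 0, 60], [0, 0, 0, 0.445, 0.87, 0, 60]]]'

```text
clock: 1.63
tcp_pos: [0.353, -0.2506, 0.2316]
eef_rot: [[0.001, 0.96, 0.278], [-0.001, 0.278, -0.96], [-1.0, 0.0, 0.001]]
wrist_force: [0.8, -1.0, -0.1]
opening: 0.0601
```

arm_command --rows '[[[0, 0, 0, 0.445, 0.87, 0, 60], [0, 0, 0, 0.445, 0.87, 0, 60], [0, 0, 0, 0.445, 0.87, 0, 60], [0, 0, 0, 0.445, 0.87, 0, 60], [0, 0, 0, 0.3, 0.5, 0, 60]]]'

```text
clock: 2.05
tcp_pos: [0.4363, -0.0897, 0.2316]
eef_rot: [[0.001, 0.96, 0.281], [0.001, 0.281, -0.96], [-1.0, 0.001, -0.001]]
wrist_force: [-0.1, -0.7, -0.2]
opening: 0.0599
```

```bash
cat > look.py <<'E'
import sys
from h import *
name,lab,z=sys.argv[1],sys.argv[2:-1],float(sys.argv[-1])
s=ctrl.sense(); c=calibration("wrist"); im=capture("wrist")
cv2.imwrite("wraw.png",im); cv2.imwrite(f"pics/{name}.png",cv2.resize(im,(800,600),interpolation=cv2.INTER_CUBIC))
print(s["clock"],s["tcp_pos"].round(4),s["eef_rot"].round(3).tolist(),s["opening"],s["wrist_force"].round(1)); print({k:np.round(v,4).tolist() for k,v in c.items()})
import json; json.dump({k:np.array(v).tolist() for k,v in c.items()},open("wcal.json","w"))
for l in lab: print(l,[(np.round(d["uv"],1).tolist(),at(c,d["uv"],z).round(4).tolist(),round(d["score"],2)) for d in models.mark_of("wrist",l)])
E
python3 look.py w1 sprocket hex_nut 0
```

```text
2.05 [ 0.4363 -0.0897  0.2316] [[0.001, 0.96, 0.281], [0.001, 0.281, -0.96], [-1.0, 0.001, -0.001]] 0.05990382210119548 [-0.1 -0.7 -0.2]
{'camera_matrix': [[318.7444, 0.0, 260.0115], [0.0, 318.7444, 196.9793], [0.0, 0.0, 1.0]], 'xyz': [0.511, -0.0677, 0.3741], 'attitude': [[0.2806, 0.9143, 0.292], [-0.9598, 0.2673, 0.0853], [-0.0, -0.3042, 0.9526]]}
sprocket [([248.2, 157.4], [0.4396, -0.0739], 0.91), ([166.5, 178.4], [0.3872, 0.014], 0.87), ([298.0, 251.5], [0.3386, -0.1697], 0.83), ([211.7, 70.7], [0.5206, -0.0098], 0.73), ([230.7, 223.9], [0.3515, -0.0756], 0.58)]
hex_nut [([365.5, 174.0], [0.4598, -0.215], 0.85)]
```

View pics/w1.png

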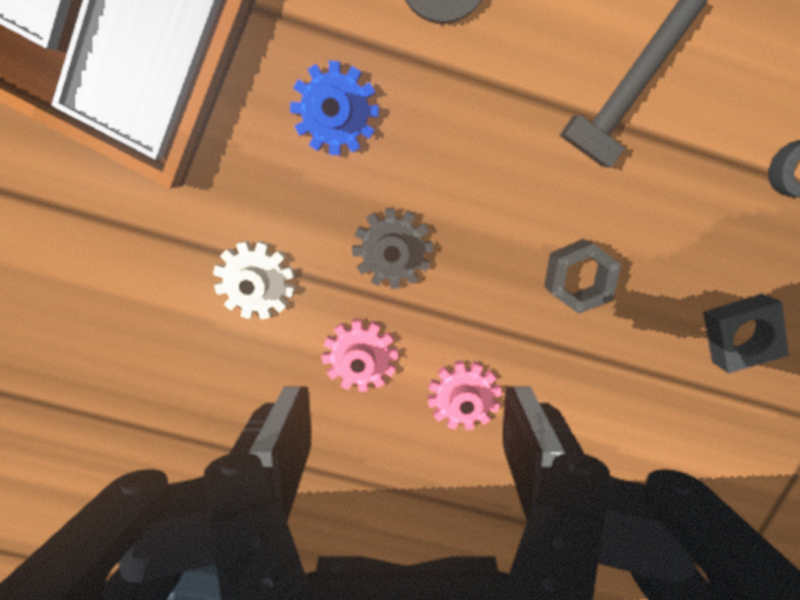

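Wrist view: the dark sprocket's hub is at (391,254), the hex nut at (584,275), and the square nut at (747,330). The blue, white and pink gears are clearly distinct from the dark one. Next I'll fit the silhouettes for accurate poses.

```bash
cat > fit.py <<'E'
import sys,json
from h import *
from scipy.optimize import minimize
def circ(r,z,cx=0): a=np.arange(0,2*np.pi,np.pi/18); return np.c_[cx+r*np.cos(a),r*np.sin(a),0*a+z]
def hexp(z): a=np.arange(6)*np.pi/3; return np.c_[.02656*np.cos(a),.02656*np.sin(a),0*a+z]
M={"sprocket":np.r_[circ(.0295,0),circ(.0295,.008),circ(.013,.024)],
 "hex_nut":np.r_[hexp(0),hexp(.022)],
 "eye_pin":np.r_[circ(.02,0,-.037),circ(.02,.016,-.037),np.array([[.057,y,z] for y,z in((-.008,.008),(.008,.008),(0,0),(0,.016))]),np.array([[.057,.0056*a,.008+.0056*b] for a in(-1,1) for b in(-1,1)])]}
def place(k,p): c,s=np.cos(p[2]),np.sin(p[2]); return M[k]@np.array([[c,s,0],[-s,c,0],[0,0,1]])+[p[0],p[1],0]
def fit(im,c,k,uv,ths,sat=28,mx=120,zoff=0):
    b=im.astype(int); g=((b.max(2)-b.min(2))<sat)&(b.max(2)<mx)
    n,l,st,ce=cv2.connectedComponentsWithStats(g.astype(np.uint8))
    i=min((i for i in range(1,n) if st[i,4]>80),key=lambda i:np.hypot(*(ce[i]-uv)))
    ys,xs=np.where(l==i); S=8
    H=cv2.convexHull(np.c_[xs,ys].astype(np.float32))
    def mask(h): m=np.zeros((384*4,512*4),np.uint8); cv2.fillConvexPoly(m,np.round((h+.5)*4*16).astype(np.int32),1,shift=4); return m
    hm=cv2.dilate(mask(H.reshape(-1,2)),np.ones((5,5),np.uint8))
    def cost(q):
        p=[q[0]/100,q[1]/100,q[2]]
        h=np.array([proj(c,P+[0,0,zoff]) for P in place(k,p)],np.float32); m=mask(cv2.convexHull(h).reshape(-1,2))
        return 1-(m&hm).sum()/(m|hm).sum()
    x=at(c,ce[i],.008+zoff); best=None
    for t in ths:
        r=minimize(cost,[x[0]*100,x[1]*100,t],method="Nelder-Mead",options=dict(initial_simplex=np.array([[x[0]*100,x[1]*100,t]]+[[x[0]*100+a,x[1]*100+d,t+e] for a,d,e in((1,0,0),(0,1,0),(0,0,.2))]),maxiter=120))
        if best is None or r.fun<best.fun: best=r
    print(k,st[i],ce[i].round(1),"xy",(best.x[:2]/100).round(4),"deg",np.degrees(best.x[2]).round(1),"1-IoU",round(best.fun,3)); return best
E
python3 - <<'E'
from fit import *
im=cv2.imread("wraw.png"); c=json.load(open("wcal.json"))
fit(im,c,"sprocket",(252,158),[0]); fit(im,c,"hex_nut",(374,176),[0,.35,.7])
im=cv2.imread("top0raw.png"); c=calibration("top")
fit(im,c,"sprocket",(292,212),[0]); fit(im,c,"hex_nut",(354,201.6),[0,.35,.7]); fit(im,c,"eye_pin",(404,138),[0,.15,-.15],mx=110)
E
```

```text
sprocket [ 226  134   51   50 1443] [251.3 158.3] xy [ 0.4401 -0.0774] deg 5.4 1-IoU 0.028
hex_nut [ 349  154   48   46 1112] [373.  176.1] xy [ 0.4611 -0.2189] deg 71.5 1-IoU 0.016
sprocket [279 200  27  26 450] [292.  212.1] xy [ 0.4394 -0.0776] deg 14.0 1-IoU 0.041
hex_nut [342 191  25  22 299] [354.2 201.5] xy [ 0.461  -0.2193] deg 15.9 1-IoU 0.062
eye_pin [395 111  18  49 417] [403.9 138.4] xy [ 0.6129 -0.3441] deg -4.0 1-IoU 0.062
```

arm_command --rows '[[[0, 0, 0, 0.09, 0.305, -0.5, 60], [0, 0, 0, 0, 0, -1, 60], [0, 0, 0, 0, 0, -1, 60], [0, 0, 0, 0, 0, -1, 60], [0, 0, 0, 0, 0, -1, 60]]]' --grip_force 50

```text
clock: 2.62
tcp_pos: [0.4395, -0.0824, 0.0503]
eef_rot: [[0.002, 0.961, 0.278], [-0.001, 0.278, -0.961], [-1.0, 0.002, 0.002]]
wrist_force: [1.1, -0.5, -0.9]
opening: 0.0598
```

arm_command --rows '[[[0, 0, 0, 0, 0, -0.5, 60], [0, 0, 0, 0, 0, -0.3, 60], [0, 0, 0, 0, 0, 0, 60]]]'

```text
clock: 2.87
tcp_pos: [0.4376, -0.0816, 0.0169]
eef_rot: [[-0.005, 0.961, 0.277], [0.002, 0.277, -0.961], [-1.0, -0.004, -0.003]]
wrist_force: [0.2, -0.0, 0.4]
opening: 0.06
```

arm_command --rows '[[[0, 0, 0, 0.06, 0.1, -0.12, 60], [0, 0, 0, 0, 0, 0, 20], [0, 0, 0, 0, 0, 0, 20], [0, 0, 0, 0, 0, 0, 20], [0, 0, 0, 0, 0, 0, 20]]]'

```text
clock: 3.28
tcp_pos: [0.4423, -0.0771, 0.0158]
eef_rot: [[0.002, 0.96, 0.279], [-0.001, 0.279, -0.96], [-1.0, 0.002, 0.002]]
wrist_force: [-1.0, -1.3, 4.2]
opening: 0.0234
```

arm_command --rows '[[[0, 0, 0, 0, 0, 0, 20], [0, 0, 0, 0, 0, 0, 20], [0, 0, 0, 0, 0, 0, 20]]]'

```text
clock: 3.53
tcp_pos: [0.4423, -0.0771, 0.0158]
eef_rot: [[0.002, 0.96, 0.279], [-0.001, 0.279, -0.96], [-1.0, 0.002, 0.002]]
wrist_force: [-1.2, -1.3, 6.2]
opening: 0.023
```

arm_command --rows '[[[0, 0, 0, 0, 0, 0.5, 20], [0, 0, 0, 0, 0, 1, 20], [0, 0, 0, 0, 0, 1, 20], [0, 0, 0, 0, 0, 0, 20]]]'

```text
clock: 3.87
tcp_pos: [0.4452, -0.0781, 0.1204]
eef_rot: [[0.012, 0.96, 0.28], [-0.005, 0.28, -0.96], [-1.0, 0.01, 0.009]]
wrist_force: [0.7, -0.4, -1.7]
opening: 0.023
```

```bash
python3 look.py w2 sprocket 0.08
```

```text
3.8667 [ 0.4452 -0.0781  0.1204] [[0.012, 0.96, 0.28], [-0.005, 0.28, -0.96], [-1.0, 0.01, 0.009]] 0.023046538987876914 [ 0.7 -0.4 -1.7]
{'camera_matrix': [[318.7444, 0.0, 260.0115], [0.0, 318.7444, 196.9793], [0.0, 0.0, 1.0]], 'xyz': [0.5183, -0.0553, 0.2637], 'attitude': [[0.2791, 0.9182, 0.2812], [-0.9602, 0.2641, 0.0908], [0.0091, -0.2954, 0.9553]]}
sprocket [([200.5, 80.4], [0.5188, -0.0234], 0.84), ([139.1, 225.9], [0.4256, -0.0061], 0.76), ([253.7, 248.7], [0.4301, -0.0785], 0.56)]
```

View pics/w2.png

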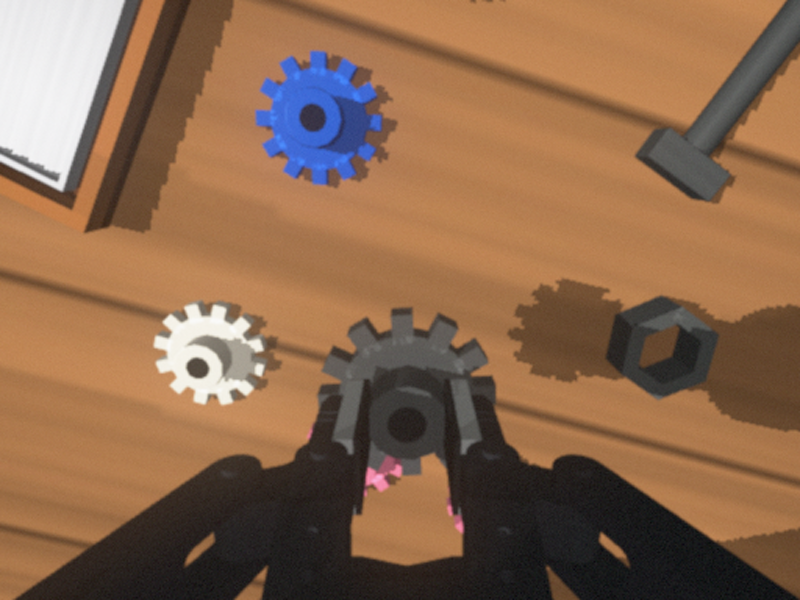

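Sprocket held by the hub (hub at (406,425) in the view), level, with the bench under it empty. Next I'll move toward the tray and measure it from close up.

arm_command --rows '[[[0, 0, 0, 0, 0.6, 0.5, 20], [0, 0, 0, 0.2, 0.85, 0.3, 20], [0, 0, 0, 0.2, 0.85, 0.3, 20], [0, 0, 0, 0.2, 0.85, 0.3, 20], [0, 0, 0, 0.2, 0.85, 0.3, 20]]]'

```text
clock: 4.38
tcp_pos: [0.4723, 0.0848, 0.1813]
eef_rot: [[-0.004, 0.96, 0.279], [0.0, 0.279, -0.96], [-1.0, -0.004, -0.001]]
wrist_force: [0.2, -0.4, -2.0]
opening: 0.0232
```

arm_command --rows '[[[0, 0, 0, 0.2, 0.85, 0.3, 20], [0, 0, 0, 0.2, 0.85, 0.3, 20], [0, 0, 0, 0.2, 0.5, 0, 20], [0, 0, 0, 0, 0, 0, 20], [0, 0, 0, 0, 0, 0, 20]]]'

```text
clock: 4.8
tcp_pos: [0.4964, 0.1721, 0.2046]
eef_rot: [[-0.004, 0.959, 0.282], [-0.001, 0.282, -0.959], [-1.0, -0.004, -0.0]]
wrist_force: [-0.2, -0.9, -1.3]
opening: 0.0234
```

```bash
python3 look.py w3 round_dish square_dish long_dish 0.008
```

```text
4.8 [0.4964 0.1721 0.2046] [[-0.004, 0.959, 0.282], [-0.001, 0.282, -0.959], [-1.0, -0.004, -0.0]] 0.023383407868056053 [-0.2 -0.9 -1.3]
{'camera_matrix': [[318.7444, 0.0, 260.0115], [0.0, 318.7444, 196.9793], [0.0, 0.0, 1.0]], 'xyz': [0.5717, 0.1944, 0.3467], 'attitude': [[0.2813, 0.9128, 0.2962], [-0.9596, 0.2674, 0.0871], [0.0003, -0.3087, 0.9512]]}
round_dish [([168.5, 66.6], [0.5706, 0.288], 0.79)]
square_dish [([249.4, 112.5], [0.5509, 0.1995], 0.84)]
long_dish [([317.3, 153.2], [0.5307, 0.1184], 0.97)]
```

View pics/w3.png

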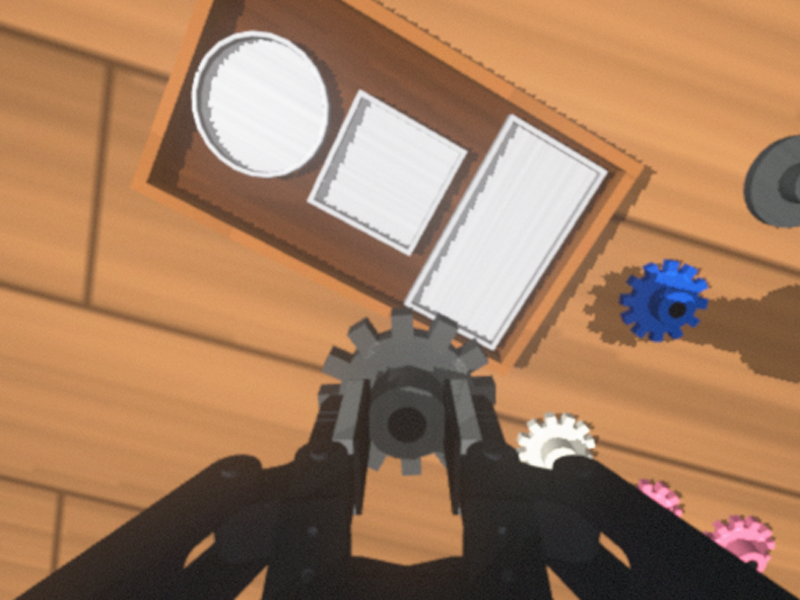

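Run:
```python
from h import *; import json
c=json.load(open("wcal.json")); A=lambda p:at(c,(np.array(p)+.5)/1.5625-.5,.018)
sq=np.array([A(p) for p in((360,91),(468,151),(411,254),(307,201))]); lo=np.array([A(p) for p in((513,115),(606,172),(493,349),(406,303))])
r=A((260.5,104)); s=sq.mean(0); l=lo.mean(0); print(r,s,l)
print([np.linalg.norm(np.roll(q,-1,0)-q,axis=1).round(4) for q in(sq,lo)])
an=[np.degrees(np.arctan2(*(d[::-1]))) for d in (r-l,sq[3]-sq[2],sq[0]-sq[1],lo[3]-lo[2],lo[0]-lo[1],lo[0]-lo[3],lo[1]-lo[2])]; print(np.round(an,1))
m=(r+s+l)/3; print("mid",m)
for a in (77,78): print(a,m+.087*np.array([np.cos(np.radians(a)),np.sin(np.radians(a))]))
# sprocket hub position in tool: hub top centre at tcp z+8mm
print("hub", at(c,np.array([406,425])/1.5625,.2046+.0082), "tcp .4964 .1721")
```

```text
[0.57029665 0.28707446] [0.55063821 0.20144347] [0.53263167 0.11664859]
[array([0.0755, 0.0749, 0.076 , 0.0751]), array([0.0703, 0.1384, 0.0709, 0.1382])]
[ 77.5  79.   78.9  77.3  77.5 -12.2 -11.9]
mid [0.55118885 0.20172217]
77 [0.57075959 0.28649237]
78 [0.56927716 0.28682101]
hub [0.49379268 0.17159322] tcp .4964 .1721
```

arm_command --rows '[[[0, 0, 0, 0.476, 0.72, 0, 20], [0, 0, 0, 0.476, 0.72, 0, 20], [0, 0, 0, 0.476, 0.72, 0, 20], [0, 0, 0, 0.476, 0.72, 0, 20], [0, 0, 0, 0, 0, -0.5, 20]]]'

```text
clock: 5.42
tcp_pos: [0.5812, 0.2911, 0.1903]
eef_rot: [[0.015, 0.96, 0.28], [0.007, 0.28, -0.96], [-1.0, 0.016, -0.002]]
wrist_force: [1.4, 0.4, -1.1]
opening: 0.0233
```

arm_command --rows '[[[0, 0, 0, 0, 0, -0.9, 20], [0, 0, 0, 0, 0, -0.9, 20], [0, 0, 0, 0, 0, -0.9, 20], [0, 0, 0, 0, 0, -0.3, 20], [0, 0, 0, 0, 0, 0, 20]]]'

```text
clock: 5.83
tcp_pos: [0.5707, 0.2843, 0.0623]
eef_rot: [[-0.009, 0.961, 0.277], [-0.003, 0.277, -0.961], [-1.0, -0.01, 0.0]]
wrist_force: [0.5, 0.0, -0.6]
opening: 0.023
```

arm_command --rows '[[[0, 0, 0, 0.03, 0.07, -0.4, 20], [0, 0, 0, 0, 0, -0.35, 20], [0, 0, 0, 0, 0, 0, 20], [0, 0, 0, 0, 0, 0, 20]]]'

```text
clock: 6.17
tcp_pos: [0.5751, 0.2889, 0.037]
eef_rot: [[-0.0, 0.96, 0.279], [-0.0, 0.279, -0.96], [-1.0, -0.0, 0.0]]
wrist_force: [0.5, 0.6, -1.6]
opening: 0.0233
```

Need about -9.5 mm more in z, -2.5 mm in x and -1.5 mm in y.

arm_command --rows '[[[0, 0, 0, -0.06, -0.04, -0.15, 20], [0, 0, 0, 0, 0, -0.08, 20], [0, 0, 0, 0, 0, 0, 20], [0, 0, 0, 0, 0, 0, 20]]]'

```text
clock: 6.5
tcp_pos: [0.5726, 0.2876, 0.0276]
eef_rot: [[0.0, 0.96, 0.279], [0.0, 0.279, -0.96], [-1.0, 0.0, -0.0]]
wrist_force: [-0.0, 0.5, -1.8]
opening: 0.0229
```

arm_command --rows '[[[0, 0, 0, 0, 0, -0.03, 20], [0, 0, 0, 0, 0, 0, 44], [0, 0, 0, 0, 0, 0, 44], [0, 0, 0, 0, 0, 0, 44], [0, 0, 0, 0, 0, 0, 44]]]'

```text
clock: 6.92
tcp_pos: [0.5728, 0.2877, 0.0263]
eef_rot: [[0.0, 0.96, 0.279], [0.0, 0.279, -0.96], [-1.0, 0.001, -0.0]]
wrist_force: [0.4, -0.4, 0.1]
opening: 0.0442
```

arm_command --rows '[[[0, 0, 0, 0, 0, 0.5, 44], [0, 0, 0, 0, 0, 1, 44], [0, 0, 0, 0, 0, 1, 44], [0, 0, 0, 0, -0.5, 0.9, 60], [0, 0, 0, -0.2, -0.9, 0.2, 70]]]'

```text
clock: 7.33
tcp_pos: [0.5703, 0.235, 0.1771]
eef_rot: [[0.016, 0.959, 0.283], [0.005, 0.283, -0.959], [-1.0, 0.017, 0.0]]
wrist_force: [1.7, -0.2, 0.6]
opening: 0.0671
```

```bash
python3 look.py w4 round_dish sprocket 0.011
```

```text
7.3333 [0.5703 0.235  0.1771] [[0.016, 0.959, 0.283], [0.005, 0.283, -0.959], [-1.0, 0.017, 0.0]] 0.0670556270423963 [ 1.7 -0.2  0.6]
{'camera_matrix': [[318.7444, 0.0, 260.0115], [0.0, 318.7444, 196.9793], [0.0, 0.0, 1.0]], 'xyz': [0.6427, 0.2566, 0.3209], 'attitude': [[0.2825, 0.9185, 0.2768], [-0.9593, 0.2703, 0.0824], [0.0008, -0.2888, 0.9574]]}
round_dish []
sprocket [([205.5, 165.1], [0.5694, 0.2908], 0.73), ([453.6, 278.9], [0.5229, -0.0012], 0.63), ([384.6, 364.2], [0.3933, 0.0262], 0.62)]
```

View pics/w4.png

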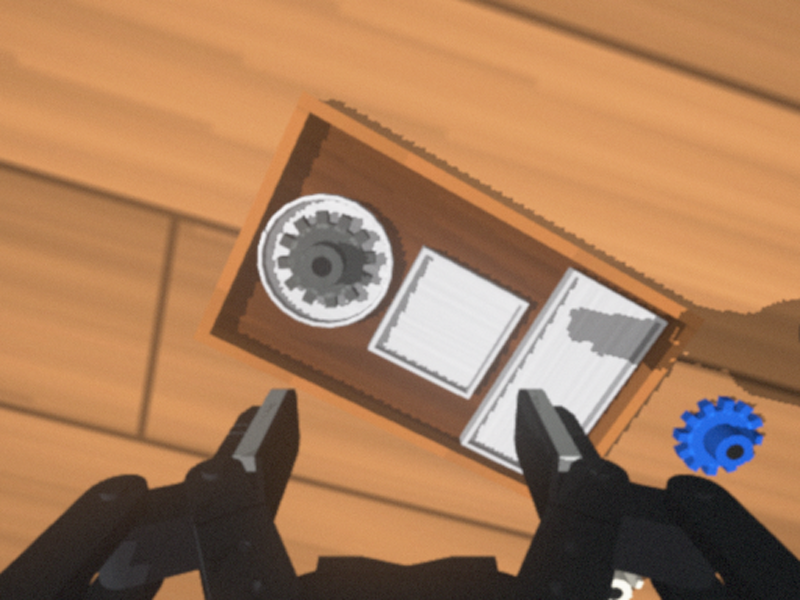

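The sprocket lies flat, centred in the round dish, hub at (322,266). Next is the nut.

arm_command --rows '[[[0, 0, -0.07, -0.27, -0.94, 0, 75], [0, 0, -0.07, -0.27, -0.94, 0, 75], [0, 0, -0.07, -0.27, -0.94, 0, 75], [0, 0, -0.07, -0.27, -0.94, 0, 75], [0, 0, -0.07, -0.27, -0.94, 0, 75]]]'

```text
clock: 7.9
tcp_pos: [0.5096, 0.0431, 0.1692]
eef_rot: [[-0.001, 0.967, 0.253], [0.001, 0.253, -0.967], [-1.0, -0.001, -0.001]]
wrist_force: [0.8, -0.6, 0.3]
opening: 0.0749
```

arm_command --rows '[[[0, 0, -0.07, -0.27, -0.94, 0, 75], [0, 0, -0.07, -0.27, -0.94, 0, 75], [0, 0, -0.07, -0.27, -0.94, 0, 75], [0, 0, -0.07, -0.27, -0.94, 0, 75], [0, 0, -0.07, -0.27, -0.94, 0, 75]]]'

```text
clock: 8.32
tcp_pos: [0.4559, -0.1453, 0.1693]
eef_rot: [[-0.001, 0.974, 0.225], [0.001, 0.225, -0.974], [-1.0, -0.001, -0.001]]
wrist_force: [0.5, -0.5, 0.5]
opening: 0.0748
```

arm_command --rows '[[[0, 0, -0.07, -0.27, -0.5, 0, 75], [0, 0, -0.07, -0.27, -0.3, 0, 75], [0, 0, 0, 0, 0, 0, 75], [0, 0, 0, 0, 0, 0, 75]]]'

```text
clock: 8.65
tcp_pos: [0.4347, -0.1763, 0.1694]
eef_rot: [[-0.001, 0.977, 0.212], [0.001, 0.212, -0.977], [-1.0, -0.001, -0.002]]
wrist_force: [-0.5, 0.2, 0.3]
opening: 0.0751
```

```bash
python3 look.py w5 hex_nut 0
python3 - <<'E'
from fit import *
im=cv2.imread("wraw.png"); c=json.load(open("wcal.json"))
fit(im,c,"hex_nut",proj(c,[.461,-.219,.011]),[0,.35,.7])
E
```

```text
8.65 [ 0.4347 -0.1763  0.1694] [[-0.001, 0.977, 0.212], [0.001, 0.212, -0.977], [-1.0, -0.001, -0.002]] 0.0750878049738828 [-0.5  0.2  0.3]
{'camera_matrix': [[318.7444, 0.0, 260.0115], [0.0, 318.7444, 196.9793], [0.0, 0.0, 1.0]], 'xyz': [0.511, -0.1597, 0.3118], 'attitude': [[0.2116, 0.9305, 0.2989], [-0.9774, 0.2017, 0.0637], [-0.001, -0.3056, 0.9522]]}
hex_nut [([305.6, 162.0], [0.4584, -0.2171], 0.88)]
hex_nut [ 285  135   52   56 1243] [310.5 162.9] xy [ 0.4609 -0.2187] deg 12.2 1-IoU 0.027
```

View pics/w5.png

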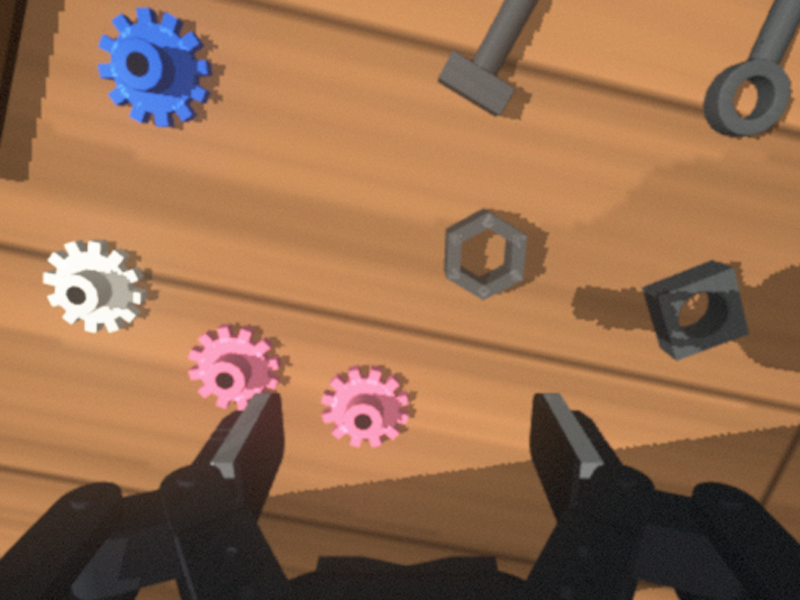

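arm_command --rows '[[[0, 0, 0, 0.33, -0.53, 0, 75], [0, 0, 0, 0.33, -0.53, 0, 75], [0, 0, 0, 0, 0, -0.8, 75], [0, 0, 0, 0, 0, -0.9, 75], [0, 0, 0, 0, 0, -0.8, 75]]]'

```text
clock: 9.17
tcp_pos: [0.4629, -0.218, 0.0691]
eef_rot: [[0.002, 0.976, 0.216], [-0.001, 0.216, -0.976], [-1.0, 0.002, 0.001]]
wrist_force: [0.6, 0.1, -0.2]
opening: 0.0749
```

arm_command --rows '[[[0, 0, 0, 0, 0, -0.4, 70], [0, 0, 0, 0, 0, 0, 70], [0, 0, 0, 0, 0, 0, 70]]]'

```text
clock: 9.42
tcp_pos: [0.4616, -0.2173, 0.0533]
eef_rot: [[-0.002, 0.976, 0.216], [0.002, 0.216, -0.976], [-1.0, -0.001, -0.002]]
wrist_force: [0.3, -0.2, 0.7]
opening: 0.07
```

Down 43 mm more, with y -1.5 mm.

arm_command --rows '[[[0, 0, 0, 0, -0.03, -0.5, 70], [0, 0, 0, 0, 0, -0.4, 70], [0, 0, 0, 0, 0, -0.18, 70], [0, 0, 0, 0, 0, 0, 70], [0, 0, 0, 0, 0, 0, 70]]]'

```text
clock: 9.83
tcp_pos: [0.4621, -0.22, 0.0118]
eef_rot: [[0.001, 0.977, 0.215], [-0.001, 0.215, -0.977], [-1.0, 0.001, 0.001]]
wrist_force: [1.1, 0.3, 0.6]
opening: 0.07
```

arm_command --rows '[[[0, 0, 0, -0.02, 0.02, -0.05, 70], [0, 0, 0, 0, 0, 0, 38], [0, 0, 0, 0, 0, 0, 38], [0, 0, 0, 0, 0, 0, 38], [0, 0, 0, 0, 0, 0, 38]]]'

```text
clock: 10.25
tcp_pos: [0.4608, -0.2193, 0.0099]
eef_rot: [[0.001, 0.977, 0.214], [-0.001, 0.214, -0.977], [-1.0, 0.001, 0.001]]
wrist_force: [0.2, 0.4, 5.4]
opening: 0.0443
```

arm_command --rows '[[[0, 0, 0, 0, 0, 0, 38], [0, 0, 0, 0, 0, 0, 38], [0, 0, 0, 0, 0, 0, 38]]]'

```text
clock: 10.5
tcp_pos: [0.4608, -0.2193, 0.0099]
eef_rot: [[0.001, 0.977, 0.214], [-0.001, 0.214, -0.977], [-1.0, 0.001, 0.001]]
wrist_force: [0.0, 1.8, 5.6]
opening: 0.0445
```

arm_command --rows '[[[0, 0, 0, 0, 0, 0.5, 38], [0, 0, 0, 0, 0, 1, 38], [0, 0, 0, 0, 0, 1, 38], [0, 0, 0, 0.1, 0.4, 0.6, 38], [0, 0, 0, 0.2, 0.955, 0, 38]]]'

```text
clock: 10.92
tcp_pos: [0.4771, -0.1705, 0.1384]
eef_rot: [[0.013, 0.978, 0.209], [-0.01, 0.209, -0.978], [-1.0, 0.011, 0.012]]
wrist_force: [2.1, -0.6, -2.1]
opening: 0.0444
```

arm_command --rows '[[[0, 0, 0, 0.2, 0.955, 0, 38], [0, 0, 0, 0.2, 0.955, 0, 38], [0, 0, 0, 0.2, 0.955, 0, 38], [0, 0, 0, 0.2, 0.955, 0, 38], [0, 0, 0, 0.2, 0.955, 0, 38]]]'

```text
clock: 11.33
tcp_pos: [0.5123, 0.0279, 0.1331]
eef_rot: [[-0.0, 0.977, 0.214], [0.0, 0.214, -0.977], [-1.0, -0.0, -0.0]]
wrist_force: [-0.1, -0.1, -2.1]
opening: 0.0446
```

arm_command --rows '[[[0, 0, 0, 0.2, 0.955, 0, 38], [0, 0, 0, 0.2, 0.955, 0, 38], [0, 0, 0, 0.2, 0.955, 0, 38], [0, 0, 0, 0, 0, 0, 38]]]'

```text
clock: 11.67
tcp_pos: [0.5376, 0.1471, 0.1333]
eef_rot: [[0.003, 0.976, 0.22], [0.003, 0.22, -0.976], [-1.0, 0.004, -0.002]]
wrist_force: [0.2, -0.9, -1.2]
opening: 0.0446
```

arm_command --rows '[[[0, 0, 0, 0.17, 0.68, 0, 38], [0, 0, 0, 0.17, 0.68, 0, 38], [0, 0, 0, 0, 0, -0.6, 38], [0, 0, 0, 0, 0, -0.8, 38], [0, 0, 0, 0, 0, -0.5, 38]]]'

```text
clock: 12.08
tcp_pos: [0.5489, 0.1952, 0.0552]
eef_rot: [[-0.002, 0.977, 0.215], [-0.0, 0.215, -0.977], [-1.0, -0.002, 0.0]]
wrist_force: [-2.1, 0.6, -2.5]
opening: 0.0448
```

arm_command --rows '[[[0, 0, 0, 0, 0, 0, 38], [0, 0, 0, 0, 0, 0, 38]]]'

```text
clock: 12.25
tcp_pos: [0.549, 0.1945, 0.056]
eef_rot: [[-0.003, 0.977, 0.214], [-0.001, 0.214, -0.977], [-1.0, -0.003, -0.0]]
wrist_force: [-0.1, -0.5, -1.1]
opening: 0.0443
```

Remaining: +2, +7, -34.5 mm.

arm_command --rows '[[[0, 0, 0, 0.05, 0.18, 0, 38], [0, 0, 0, 0, 0, -0.4, 38], [0, 0, 0, 0, 0, -0.35, 38], [0, 0, 0, 0, 0, 0, 38], [0, 0, 0, 0, 0, 0, 38]]]'

```text
clock: 12.67
tcp_pos: [0.5529, 0.2025, 0.028]
eef_rot: [[0.001, 0.977, 0.214], [0.0, 0.214, -0.977], [-1.0, 0.001, -0.0]]
wrist_force: [0.1, -0.1, -2.1]
opening: 0.0448
```

arm_command --rows '[[[0, 0, 0, -0.05, -0.02, -0.1, 38], [0, 0, 0, 0, 0, -0.07, 38], [0, 0, 0, 0, 0, 0, 38], [0, 0, 0, 0, 0, 0, 38]]]'

```text
clock: 13.0
tcp_pos: [0.5509, 0.2016, 0.021]
eef_rot: [[0.002, 0.977, 0.214], [0.0, 0.214, -0.977], [-1.0, 0.002, 0.0]]
wrist_force: [-0.2, -0.2, 1.7]
opening: 0.045
```

arm_command --rows '[[[0, 0, 0, 0, 0, 0, 62], [0, 0, 0, 0, 0, 0, 62], [0, 0, 0, 0, 0, 0, 62], [0, 0, 0, 0, 0, 0.3, 62], [0, 0, 0, 0, 0, 0.6, 62]]]'

```text
clock: 13.42
tcp_pos: [0.548, 0.201, 0.0545]
eef_rot: [[-0.006, 0.977, 0.214], [-0.001, 0.214, -0.977], [-1.0, -0.006, -0.0]]
wrist_force: [0.4, -0.1, -0.0]
opening: 0.0622
```

arm_command --rows '[[[0, 0, 0, 0, 0, 1, 62], [0, 0, 0, 0, 0, 1, 62], [0, 0, 0, 0, 0, 1, 62], [0, 0, -0.25, 0, -0.7, 0.5, 62], [0, 0, -0.25, 0.06, -0.94, 0, 62]]]'

```text
clock: 13.83
tcp_pos: [0.5558, 0.1379, 0.2029]
eef_rot: [[0.013, 0.984, 0.179], [0.002, 0.179, -0.984], [-1.0, 0.013, 0.001]]
wrist_force: [0.6, -1.2, -0.7]
opening: 0.0621
```

```bash
python3 look.py w6 sprocket hex_nut 0.011
```

```text
13.8333 [0.5558 0.1379 0.2029] [[0.013, 0.984, 0.179], [0.002, 0.179, -0.984], [-1.0, 0.013, 0.001]] 0.062051532507585654 [ 0.6 -1.2 -0.7]
{'camera_matrix': [[318.7444, 0.0, 260.0115], [0.0, 318.7444, 196.9793], [0.0, 0.0, 1.0]], 'xyz': [0.6306, 0.1518, 0.3464], 'attitude': [[0.1782, 0.9411, 0.2875], [-0.984, 0.1699, 0.0535], [0.0015, -0.2924, 0.9563]]}
sprocket [([379.7, 220.8], [0.5261, -0.0047], 0.97), ([118.0, 135.2], [0.5695, 0.2901], 0.69), ([329.4, 313.8], [0.396, 0.0214], 0.64), ([455.3, 367.3], [0.3446, -0.1618], 0.5)]
hex_nut [([200.8, 168.9], [0.5494, 0.2011], 0.79)]
```

View pics/w6.png

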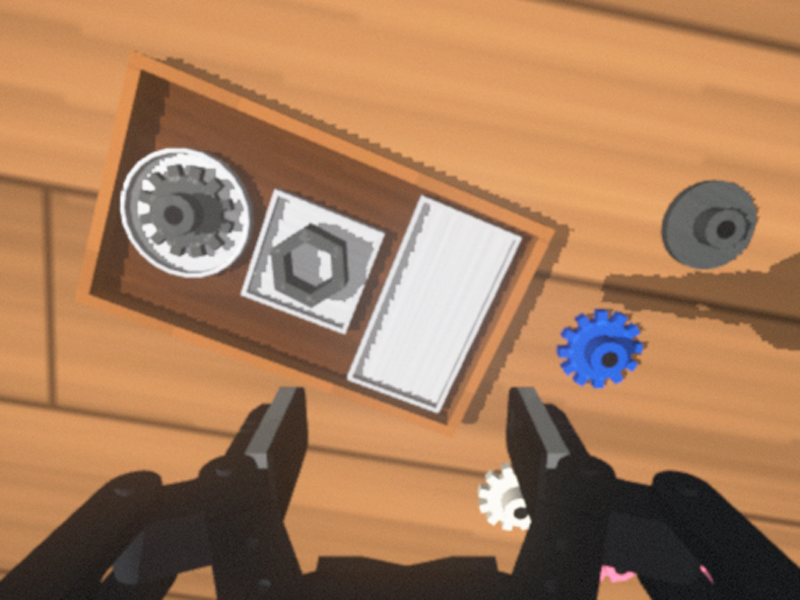

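The nut lies flat, centred in the square dish at (312,263). Next is the eye pin.

arm_command --rows '[[[0, 0, -0.25, 0.05, -0.95, 0, 62], [0, 0, -0.25, 0.05, -0.95, 0, 62], [0, 0, -0.25, 0.05, -0.95, 0, 62], [0, 0, -0.25, 0.05, -0.95, 0, 62], [0, 0, -0.25, 0.05, -0.95, 0, 62]]]'

```text
clock: 14.4
tcp_pos: [0.5621, -0.0545, 0.1959]
eef_rot: [[-0.001, 0.997, 0.076], [0.001, 0.076, -0.997], [-1.0, -0.001, -0.001]]
wrist_force: [0.6, 0.2, 0.0]
opening: 0.0619
```

arm_command --rows '[[[0, 0, -0.25, 0.05, -0.95, 0, 50], [0, 0, -0.25, 0.05, -0.95, 0, 50], [0, 0, -0.25, 0.05, -0.95, 0, 50], [0, 0, -0.25, 0.05, -0.95, 0, 50], [0, 0, -0.25, 0.05, -0.95, 0, 50]]]'

```text
clock: 14.82
tcp_pos: [0.5724, -0.2446, 0.1957]
eef_rot: [[-0.001, 1.0, -0.025], [0.001, -0.025, -1.0], [-1.0, -0.001, -0.001]]
wrist_force: [1.4, 0.8, -0.7]
opening: 0.0502
```

arm_command --rows '[[[0, 0, -0.25, 0.05, -0.95, 0, 50], [0, 0, -0.25, 0.05, -0.7, -0.5, 50], [0, 0, 0, 0, 0, 0, 50], [0, 0, 0, 0, 0, 0, 50]]]'

```text
clock: 15.15
tcp_pos: [0.5756, -0.3101, 0.1741]
eef_rot: [[-0.003, 0.998, -0.066], [0.003, -0.066, -0.998], [-1.0, -0.003, -0.003]]
wrist_force: [0.2, 0.4, -0.8]
opening: 0.05
```

```bash
python3 look.py w7 eye_pin 0
python3 - <<'E'
from fit import *
im=cv2.imread("wraw.png"); c=json.load(open("wcal.json"))
fit(im,c,"eye_pin",proj(c,[.606,-.344,.008]),[-.15,-.05,0])
E
```

```text
15.15 [ 0.5756 -0.3101  0.1741] [[-0.003, 0.998, -0.066], [0.003, -0.066, -0.998], [-1.0, -0.003, -0.003]] 0.05002136311525892 [ 0.2  0.4 -0.8]
{'camera_matrix': [[318.7444, 0.0, 260.0115], [0.0, 318.7444, 196.9793], [0.0, 0.0, 1.0]], 'xyz': [0.6538, -0.3156, 0.3163], 'attitude': [[-0.0669, 0.9493, 0.3072], [-0.9978, -0.0629, -0.0229], [-0.0024, -0.308, 0.9514]]}
eye_pin [([288.4, 133.5], [0.6151, -0.3401], 0.92)]
eye_pin [ 273   72   39  121 1338] [294.3 150.3] xy [ 0.6137 -0.3429] deg -4.1 1-IoU 0.203
```

View pics/w7.png

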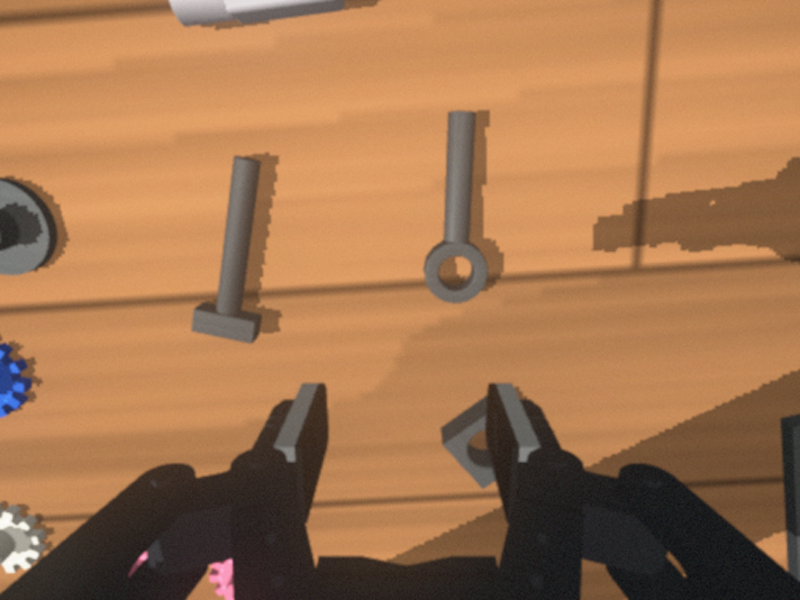

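Run:
```python
from h import *; import json
c=json.load(open("wcal.json")); A=lambda p,z:at(c,(np.array(p)+.5)/1.5625-.5,z)
a=A((456,270),.012); b=A((461.5,111.5),.008); m=A((457.5,175),.014); d=b-a
print(a,b,m,np.linalg.norm(d),"expect .094",np.degrees(np.arctan2(d[1],d[0])), "origin",a+.037*d/np.linalg.norm(d), b-.057*d/np.linalg.norm(d))
```

```text
[ 0.57855038 -0.34086338] [ 0.67109657 -0.34776818] [ 0.63617519 -0.34365466] 0.09280341327768162 expect .094 -4.266890125556068 origin [ 0.61544783 -0.34361627] [ 0.61425456 -0.34352724]
```

Eye pin origin ≈ (0.6145, -0.3435), axis -4.2°. The tool is already aligned. Approaching.

arm_command --rows '[[[0, 0, -0.07, 0.5, -0.42, 0, 50], [0, 0, 0, 0.5, -0.42, 0, 50], [0, 0, 0, 0, 0, -0.8, 50], [0, 0, 0, 0, 0, -0.9, 50], [0, 0, 0, 0, 0, -0.9, 50]]]'

```text
clock: 15.67
tcp_pos: [0.6184, -0.3421, 0.0731]
eef_rot: [[0.003, 0.998, -0.067], [-0.002, -0.067, -0.998], [-1.0, 0.003, 0.002]]
wrist_force: [0.4, 0.4, -1.6]
opening: 0.0503
```

arm_command --rows '[[[0, 0, 0, 0, 0, -0.5, 50], [0, 0, 0, 0, 0, 0, 50], [0, 0, 0, 0, 0, 0, 50]]]'

```text
clock: 15.92
tcp_pos: [0.6166, -0.3414, 0.0517]
eef_rot: [[-0.002, 0.998, -0.068], [0.002, -0.068, -0.998], [-1.0, -0.002, -0.002]]
wrist_force: [0.8, -0.0, -0.0]
opening: 0.05
```

arm_command --rows '[[[0, 0, 0, -0.06, -0.05, -0.5, 50], [0, 0, 0, 0, 0, -0.4, 50], [0, 0, 0, 0, 0, -0.15, 40], [0, 0, 0, 0, 0, 0, 40], [0, 0, 0, 0, 0, 0, 40]]]'

```text
clock: 16.33
tcp_pos: [0.6154, -0.346, 0.0121]
eef_rot: [[0.002, 0.998, -0.069], [-0.002, -0.069, -0.998], [-1.0, 0.002, 0.002]]
wrist_force: [-0.1, -0.1, -0.5]
opening: 0.0398
```

arm_command --rows '[[[0, 0, 0, -0.02, 0.06, -0.2, 36], [0, 0, 0, 0, 0, 0, 36], [0, 0, 0, 0, 0, 0, 36]]]'

```text
clock: 16.58
tcp_pos: [0.6134, -0.343, 0.0024]
eef_rot: [[-0.0, 0.998, -0.07], [0.0, -0.07, -0.998], [-1.0, -0.0, -0.0]]
wrist_force: [-0.6, -0.4, -0.7]
opening: 0.0361
```

arm_command --rows '[[[0, 0, 0, 0, 0, 0, 10], [0, 0, 0, 0, 0, 0, 10], [0, 0, 0, 0, 0, 0, 10], [0, 0, 0, 0, 0, 0, 10], [0, 0, 0, 0, 0, 0, 10]]]'

```text
clock: 17.0
tcp_pos: [0.6137, -0.3436, 0.0027]
eef_rot: [[0.001, 0.998, -0.07], [-0.0, -0.07, -0.998], [-1.0, 0.001, 0.0]]
wrist_force: [-1.0, 0.4, 2.9]
opening: 0.014
```

arm_command --rows '[[[0, 0, 0, 0, 0, 0, 10], [0, 0, 0, 0, 0, 0, 10]]]'

```text
clock: 17.17
tcp_pos: [0.6137, -0.3435, 0.0027]
eef_rot: [[0.001, 0.998, -0.07], [-0.0, -0.07, -0.998], [-1.0, 0.001, 0.0]]
wrist_force: [-0.4, 1.6, 5.6]
opening: 0.0144
```

arm_command --rows '[[[0, 0, 0, 0, 0, 0.5, 10], [0, 0, 0, 0, 0, 1, 10], [0, 0, 0, 0, 0, 1, 10], [0, 0, 0, -0.08, 0.4, 0.8, 10], [0, 0, -0.16, -0.165, 0.955, 0, 10]]]'

```text
clock: 17.58
tcp_pos: [0.6091, -0.2973, 0.1417]
eef_rot: [[0.016, 0.996, -0.087], [-0.014, -0.087, -0.996], [-1.0, 0.017, 0.012]]
wrist_force: [2.3, -0.9, -2.3]
opening: 0.014
```

arm_command --rows '[[[0, 0, -0.16, -0.165, 0.955, 0, 10], [0, 0, -0.16, -0.165, 0.955, 0, 10], [0, 0, -0.16, -0.165, 0.955, 0, 10], [0, 0, -0.16, -0.165, 0.955, 0, 10], [0, 0, -0.16, -0.165, 0.955, 0, 10]]]'

```text
clock: 18.0
tcp_pos: [0.5692, -0.0964, 0.1331]
eef_rot: [[-0.002, 0.989, -0.147], [0.001, -0.147, -0.989], [-1.0, -0.002, -0.0]]
wrist_force: [0.6, 0.3, -2.2]
opening: 0.0135
```

arm_command --rows '[[[0, 0, -0.16, -0.165, 0.955, 0, 10], [0, 0, -0.16, -0.165, 0.955, 0, 10], [0, 0, -0.16, -0.165, 0.955, 0, 10], [0, 0, -0.16, -0.165, 0.955, 0, 10], [0, 0, 0, 0, 0, 0, 10]]]'

```text
clock: 18.42
tcp_pos: [0.5401, 0.0613, 0.133]
eef_rot: [[-0.006, 0.982, -0.191], [0.003, -0.191, -0.982], [-1.0, -0.007, -0.002]]
wrist_force: [-0.4, -1.0, -2.7]
opening: 0.0137
```

arm_command --rows '[[[0, 0, 0, 0, 0, 0, 10]]]'

```text
clock: 18.5
tcp_pos: [0.5426, 0.057, 0.1333]
eef_rot: [[-0.002, 0.981, -0.192], [-0.0, -0.192, -0.981], [-1.0, -0.002, 0.0]]
wrist_force: [-0.2, -0.8, -3.2]
opening: 0.0142
```

```bash
python3 look.py w8 eye_pin long_dish 0.011
```

```text
18.5 [0.5426 0.057  0.1333] [[-0.002, 0.981, -0.192], [-0.0, -0.192, -0.981], [-1.0, -0.002, 0.0]] 0.014210053942605536 [-0.2 -0.8 -3.2]
{'camera_matrix': [[318.7444, 0.0, 260.0115], [0.0, 318.7444, 196.9793], [0.0, 0.0, 1.0]], 'xyz': [0.6195, 0.0422, 0.2756], 'attitude': [[-0.1925, 0.9339, 0.3014], [-0.9813, -0.1835, -0.0579], [0.0012, -0.3069, 0.9517]]}
eye_pin [([258.8, 254.4], [0.4811, 0.0701], 0.76)]
long_dish [([194.9, 211.9], [0.5332, 0.1175], 0.89)]
```

View pics/w8.png

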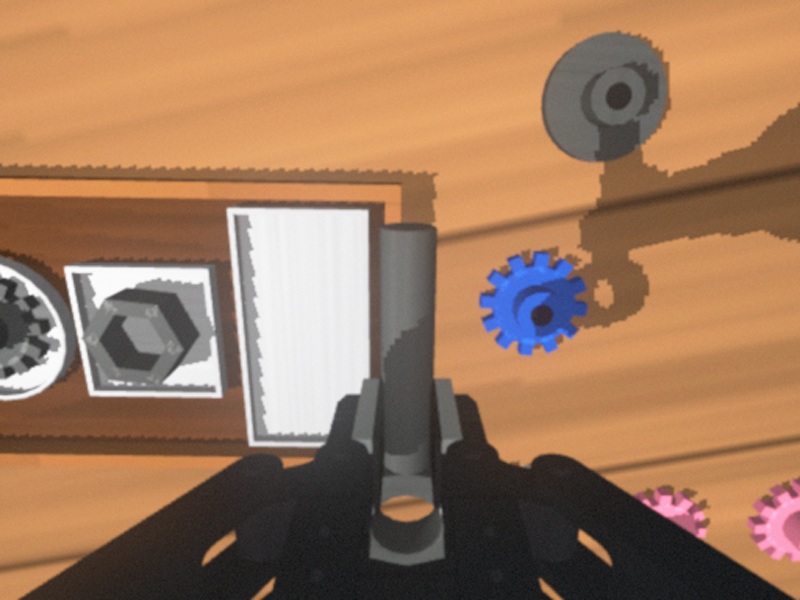

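Pin held straight, lying along the long dish, whose centre is confirmed at (0.533, 0.117).

arm_command --rows '[[[0, 0, -0.12, -0.13, 0.75, 0, 10], [0, 0, -0.12, -0.13, 0.75, 0, 10], [0, 0, 0, 0, 0, -0.5, 10], [0, 0, 0, 0, 0, -0.6, 10], [0, 0, 0, 0, 0, -0.5, 10]]]'

```text
clock: 19.07
tcp_pos: [0.5347, 0.1136, 0.0694]
eef_rot: [[0.001, 0.976, -0.217], [-0.0, -0.217, -0.976], [-1.0, 0.001, -0.0]]
wrist_force: [-0.3, -0.1, -3.9]
opening: 0.0136
```

arm_command --rows '[[[0, 0, 0, 0, 0, 0, 10], [0, 0, 0, 0, 0, 0, 10]]]'

```text
clock: 19.23
tcp_pos: [0.5336, 0.1133, 0.0692]
eef_rot: [[-0.003, 0.976, -0.218], [-0.0, -0.218, -0.976], [-1.0, -0.003, 0.001]]
wrist_force: [0.7, -0.5, -2.3]
opening: 0.0138
```

Remaining: about -1, +3 and -55 mm, down to 0.014.

arm_command --rows '[[[0, 0, 0, -0.03, 0.08, -0.3, 10], [0, 0, 0, 0, 0, -0.5, 10], [0, 0, 0, 0, 0, -0.4, 10], [0, 0, 0, 0, 0, 0, 10], [0, 0, 0, 0, 0, 0, 10]]]'

```text
clock: 19.65
tcp_pos: [0.5333, 0.1171, 0.0227]
eef_rot: [[0.001, 0.976, -0.217], [-0.0, -0.217, -0.976], [-1.0, 0.001, -0.0]]
wrist_force: [-0.1, -0.0, -3.4]
opening: 0.0141
```

arm_command --rows '[[[0, 0, 0, 0, 0, -0.12, 10], [0, 0, 0, 0, 0, -0.09, 10], [0, 0, 0, 0, 0, 0, 10], [0, 0, 0, 0, 0, 0, 10]]]'

```text
clock: 19.98
tcp_pos: [0.5328, 0.1178, 0.0142]
eef_rot: [[0.001, 0.977, -0.215], [0.0, -0.215, -0.977], [-1.0, 0.001, -0.0]]
wrist_force: [0.4, -0.3, -2.5]
opening: 0.0138
```

arm_command --rows '[[[0, 0, 0, 0, 0, -0.03, 10], [0, 0, 0, 0, 0, 0, 26], [0, 0, 0, 0, 0, 0, 26], [0, 0, 0, 0, 0, 0, 26]]]'

```text
clock: 20.32
tcp_pos: [0.533, 0.1179, 0.0129]
eef_rot: [[0.001, 0.977, -0.215], [0.0, -0.215, -0.977], [-1.0, 0.001, -0.0]]
wrist_force: [0.3, -0.3, -0.3]
opening: 0.0259
```

arm_command --rows '[[[0, 0, 0, 0, 0, 0.3, 26], [0, 0, 0, 0, 0, 0.7, 26], [0, 0, 0, 0, 0, 1, 26], [0, 0, 0, 0, 0, 1, 26], [0, 0, 0, 0, 0, 1, 26]]]'

```text
clock: 20.73
tcp_pos: [0.532, 0.1179, 0.1748]
eef_rot: [[-0.001, 0.977, -0.215], [0.0, -0.215, -0.977], [-1.0, -0.001, 0.0]]
wrist_force: [0.7, -0.1, 0.9]
opening: 0.0259
```

arm_command --rows '[[[0, 0, 0, 0, -0.95, 0, 26], [0, 0, 0, 0, -0.95, 0, 26], [0, 0, 0, 0, -0.8, 0, 26], [0, 0, 0, 0, 0, 0, 26], [0, 0, 0, 0, 0, 0, 26]]]'

```text
clock: 21.15
tcp_pos: [0.5327, 0.0084, 0.1734]
eef_rot: [[0.001, 0.976, -0.219], [0.0, -0.219, -0.976], [-1.0, 0.001, -0.0]]
wrist_force: [0.3, 0.4, 0.3]
opening: 0.026
```

```bash
python3 look.py w9 eye_pin hex_nut sprocket 0.011
python3 - <<'E'
from h import *
im=capture("top"); cv2.imwrite("pics/top9.png",cv2.resize(im[100:280,90:450],(800,400),interpolation=cv2.INTER_CUBIC))
E
```

```text
21.15 [0.5327 0.0084 0.1734] [[0.001, 0.976, -0.219], [0.0, -0.219, -0.976], [-1.0, 0.001, -0.0]] 0.025977643224030216 [0.3 0.4 0.3]
{'camera_matrix': [[318.7444, 0.0, 260.0115], [0.0, 318.7444, 196.9793], [0.0, 0.0, 1.0]], 'xyz': [0.6086, -0.0085, 0.316], 'attitude': [[-0.2195, 0.9295, 0.2964], [-0.9756, -0.2093, -0.0662], [0.0005, -0.3037, 0.9528]]}
eye_pin [([152.5, 200.5], [0.5338, 0.1192], 0.86)]
hex_nut [([69.9, 200.0], [0.5526, 0.2002], 0.73)]
sprocket [([282.6, 179.2], [0.5268, -0.0131], 0.87), ([446.4, 304.7], [0.3434, -0.1641], 0.86), ([280.9, 295.8], [0.3958, 0.0154], 0.56), ([360.8, 307.2], [0.3613, -0.0696], 0.45)]
```

View pics/w9.png

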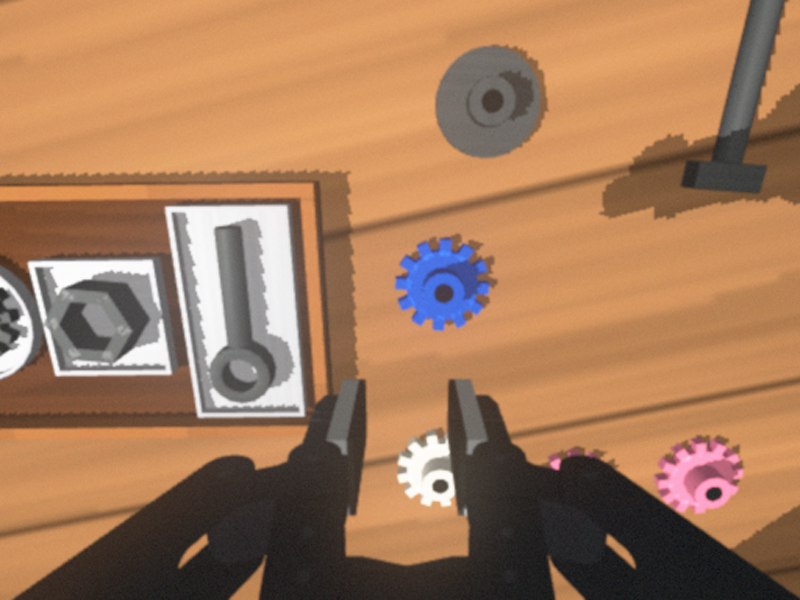

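View pics/top9.png

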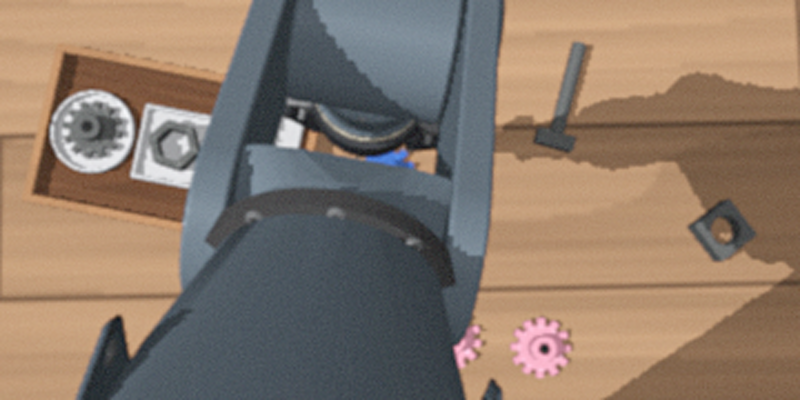

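The wrist view shows the pin inside the long dish, from the shank end at (228,230) to the eye at (243,370). The nut is at (103,318) in the square dish. In the top view the sprocket is still flat in the round dish at (90,128), and the T pin and square nut haven't moved. Handing in.

```bash
python3 -c "
from h import *
print(ctrl.sense()['qd'].round(3)); print(ctrl.finish_job())"
```

```text
[ 0.002  0.002 -0.002  0.    -0.002 -0.002]
the job is handed in; nothing more can be done
None
```

The kit is made up and handed in at about 21 s on the robot's clock. In order, I put the dark toothed sprocket in the round dish, the six-sided nut in the square dish and the eye pin lengthwise in the long dish.

- **Parts in the dishes:** The last pictures show all three flat, inside the rims and the right way up. The nut and the pin were found within about 3 mm of their dish centres. The sprocket finder missed the sprocket in that last close view because it was at the picture's edge. The picture after it was placed and the last top view both show it centred.
- **Look-alikes:** I touched none of them. The plain wheel, four-sided nut and T-headed pin show in the last pictures with no sign of having moved; I compared them by eye only.
- **Disagreements:**
  - The automatic outline fit of the pin before grasping was poor, so I checked its position by hand from picture points; the two agreed within about 1 mm.
  - The finger opening read 1.5–3 mm less than the known part sizes on all three grasps, but all three held.
- **Forces:** The wrist force readings stayed at about 6 N or below.

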